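# Set the transformer's tap selector and start it

### The job

Set the bench transformer for a test: with a fingertip, push the handle of its tap selector round click by click to the fifth step after off (off is the round dot, the steps count clockwise), and once it has clicked in there press the plain round start button fully in and let it go. The handle is only to be pushed from one side, never pinched between the fingers. Do not press the mushroom-headed stop button, and leave the other things on the bench and on the transformer where they are.

Things in the scene. Friction and masses are not known exactly. Their poses are not given: they have to be found in the camera images.
- transformer: Bench transformer, fixed: blue steel case 240 (x) x 340 (y) mm, grey control panel on top 146 mm above the bench. Origin: centre of its underside; -x is its front (to the robot, turned up to 0.3 rad), +y its left. White dial plate with the selector on the left, buttons on the right; within 75 mm of the dial's centre nothing else stands over 4 mm high. A meter needle moves 12 degrees per click.
- dial_centre (a point): Axis of the selector at the surface of the dial plate (118 mm square, 3 mm thick, 149 mm above the bench), at (-15, 78, 149) mm in the transformer's frame.
- mark_off (a point): The off mark, a black round dot on the dial plate, 53 mm from the axis in the direction 105 degrees counter-clockwise (seen from above) from the transformer's +x. From it seven black strokes follow clockwise, 30 degrees apart, each longer than the one before: steps 1 to 7.
- mark_five (a point): The mark of step five, the fifth stroke clockwise after the dot, 50 mm from the axis, 45 degrees clockwise (from above) from the transformer's +x.
- selector (a joint): Selector angle, rad, growing clockwise from above: 0 with the handle at the off dot, 0.5236 (30 degrees) more per step, 2.618 at step five, stops just beyond off and step seven. A spring detent holds each step and resists up to 0.2 N m (6 N near the handle's end, most as a click begins); some 20 of the 30 degrees on it snaps into the next step by itself. Starts on off, step one or two.
- selector_tip (a point): Pointing end of the selector handle, half way up. Black straight bar across the axis, 15 mm wide, pointer end 47 mm and tail end 31 mm from the axis; upright flanks from 5 to 22 mm above the dial plate, and along the middle a 5 mm wide rib up to 28 mm with a white line from near the axis to the pointer end. Under it a collar of radius 19 mm, 5 mm high.
- flank_a: One flank of the handle, the upright side face that trails when the handle turns clockwise: pushing on it near the pointer end turns the selector clockwise (up). Turns with the handle; origin on the axis at the dial plate, x along the handle to the pointer end, its outer face at y = +7.5 mm, from x = -31 to 47 mm, z 5 to 22 mm.
- flank_b: The opposite flank of the handle, outer face at y = -7.5 mm of the same frame; pushing on it near the pointer end turns the selector back (down).
- start_top (a point): Centre of the top of the start button: plain black flat-topped cylinder of radius 15 mm in a steel ring of radius 23 mm, standing 18 mm above the panel (164 mm above the bench), 6 mm above its ring. At (-60, -125) mm in the transformer's frame: the one nearer the front.
- start (a joint): Travel of the start button, m: 0 released, 0.006 fully in; it springs back. Fully in takes 5 N.
- stop_top (a point): Centre of the top of the stop button: black mushroom head of radius 20 mm, 30 mm above the panel, at (55, -125) mm in the transformer's frame, behind the start button. Not to be pressed.
- stop (a joint): Travel of the stop button, m: 0 released, 0.005 fully in.
- solder_reel: Loose small metal solder reel, radius 24 mm, 32 mm high, standing on the transformer's panel between the dial and the start button. Origin: centre of its underside. Leave alone.
- disk_drive: Loose flat metal disk drive, 147 x 101 x 24 mm, lying on the bench on the left. Origin: centre of its underside. Leave alone.
- screwdriver: Loose screwdriver, 150 mm long, lying on the bench to the left of the transformer. Origin: centre of its underside. Leave alone.
- parts_dish: Loose steel dish, radius 45 mm, 30 mm high, on the bench on the right. Origin: centre of its underside. Leave alone.
- cleaner_bottle: Loose white plastic bottle, radius 26 mm, 130 mm high, on the bench on the left. Origin: centre of its underside. Leave alone.
- mug: Loose white mug, radius 40 mm, 90 mm high, handle at its +y, on the bench on the right. Origin: centre of its underside. Leave alone.
- power_unit: Loose steel computer power unit, 150 x 140 x 85 mm with a fan on top, on the bench on the right near the robot. Origin: centre of its underside. Leave alone.

How it is judged (in metres and radians):
On the way, in this order (a step that is already met when the one before it is completed fails the run):
1. the selector has clicked into step five and rests there (value of joint selector between 2.498 and 2.738 rad and velocity of joint selector between -0.3 and 0.3 rad/s), for 0.3 s.
2. the start button is pressed in (value of joint selector between 2.498 and 2.738 rad and value of joint start above 0.004 m), for 0.05 s.
At the end, for the whole second after the job is handed in: The selector rests on step five (joint within 0.12 rad of 2.618), the start button has been pressed at least 4 mm in after that and is released again, the stop button is out (all of step 1 and value of joint each of start, stop below 0.002 m); the robot touches nothing.
It fails at once if the start button was pressed while the selector was not on step five (value of joint start above 0.003 m and not (value of joint selector between 2.498 and 2.738 rad)).
It fails at once if the selector handle was pinched: both flanks pressed by the fingers at once (contact force between the fingers and flank_a above 1 N and contact force between the fingers and flank_b above 1 N).
It fails at once if the stop button was pressed (value of joint stop above 0.002 m).
It fails at once if one of the other things was lifted, carried, shoved more than 25 mm or knocked over (distance of any of solder_reel, disk_drive, screwdriver, parts_dish, cleaner_bottle, mug, power_unit from where it was at the start of the episode above 0.025 m or angle between any of solder_reel, disk_drive, parts_dish, cleaner_bottle, mug, power_unit's own z axis and vertical above 0.5 rad).
It also fails if it takes over 64 s, if anything falls off the work surface, if the arm or the gripper's body presses on something with over 40 N, if the wrist force passes 120 N, or if a joint passes its speed limit or range.

### The arm

A 7-joint arm with a two-finger parallel gripper is mounted at the origin on the work surface. World frame = base frame: x ahead of the robot, y to its left, z up, the work surface at z = 0. Lengths are in mm, angles in rad, forces in N, time in s.
With the tool pointing down it reaches from about 425 to 975 mm from the base axis. Payload 16.7 kg.
Tool frame: the origin (TCP) lies on the centre line of the jaws, within the pads' length; the fingertips stand 17 mm ahead of it and the grasp point (between the pads) lies 2 mm behind it; z points along the fingers, y is the direction in which the jaws open and shut (so a half turn about z gives the same grasp; the last joint's range is limited). The gripper opens to 85 mm and grips with 20 to 120 N. Pads are 22 mm wide; open, the fingers measure 114 mm over their backs; the gripper's body (76 mm by 85 mm) begins 54 mm behind the grasp point. The pads swing forward as they close: fully open they stand 13 mm farther back than shut.
Start: joints at [-1.327, 0.426, 0.074, 1.606, -0.034, 1.111, -0.067], TCP at [258.377, 623.553, 248.302] pointing down, gripper open.
Joint ranges: [-2.85, 2.85], [-0.5, 2.14], [-1.23, 1.37], [0.21, 2.46], [-1.02, 4.16], [0.16, 2.05], [-2.73, 2.73]. Speed limits (rad/s): [1.89, 1.89, 2.39, 2.39, 3.01, 3.01, 3.01].

### API

Orientations are given as [roll, pitch, yaw] about the fixed x, y, z axes, in that order (R = Rz(yaw) Ry(pitch) Rx(roll)).
In Python, from bench import manip gives the robot as it stands. Calls block until the motion is done:
- manip.move_pose(position, orientation): joint-space move of the TCP to a pose.
- manip.line_to(position, rate=150, attitude=None, f_stop=None): straight line of the TCP; attitude=None keeps the orientation; rate is the mean speed in mm/s. With f_stop (N) it stops when the force on the tool has changed by that much, and returns True; else False.
- manip.move_joints(angles): joint-space move.
- manip.set_gripper(opening, grip_force=None): finger opening in mm; grip_force is the grip in N (None keeps the last); returns when the fingers have stopped.
- manip.dwell(seconds).
- manip.inverse_kinematics(position, orientation): joint angles nearest the present ones, or None.
- manip.get_obs(): the state.
- manip.snapshot(name): name is "scene" or "top" or "wrist"; returns the picture (400x640x3 uint8, blue, green, red); there is no depth.
- manip.camera_params(name): a dict with "fovy" (degrees; the focal length in pixels is half the picture's height over the tangent of half this angle, whatever the lens; pixels are square), "cx", "cy" (the principal point, pixels), "extrinsics" (4x4, takes a point from world to camera coordinates). Camera axes: x right, y up, looking along -z (the intrinsics and any distortion apply to the point x, -y, -z); pixel columns grow to the right and rows downward; lengths in mm; the calibration is good to about 2 mm. A picture is of the moment at which its call begins: read the wrist's pose just before it. camera_params takes no time and is no camera call; for the wrist camera it gives the pose at the moment of the call.
A pose or a line that the arm cannot do raises manip.MotionError and nothing moves.
- manip.job_done(): hands the job in, once; it reports no verdict.
The state is a dict: "time_s": time; "joints": joint angles; "joint_vel": joint speeds; "joint_efforts": joint torques, N m; "tool_pos": TCP position; "eef_rot": TCP orientation; "contact_force": force on the tool from outside, world axes, zero at the start; "ft_torque": the same for the moment, N m; "width": finger opening in mm.
Only numpy, scipy, OpenCV 4.12 (cv2) and the standard library are available. Lean on these libraries where they do the work, as an engineer would, in place of code of your own. Each camera call takes 0.05 s, during which the arm holds its last target.

## Working session

There is one attempt and no reset: what is moved stays moved. The work goes in short steps, each a Python script; the robot and the scene stay as the last script left them, time stands still between calls to the robot, and variables do not carry over. Pictures are saved under pics/ and viewed, and the job is handed in when it is done.

```bash
mkdir -p pics; ls; python3 - <<'E'
from bench import manip
import cv2
for n in("scene","top","wrist"):
    p=manip.camera_params(n);print(n,p)
    cv2.imwrite(f"pics/{n}0.png",manip.snapshot(n))
o=manip.get_obs();print(o)
E
```

```text
pics
scene {'fovy': 49.96724925367838, 'cx': 316.77913270721, 'cy': 203.31735006065588, 'extrinsics': array([[-8.03434076e-01,  5.95387597e-01,  2.70096175e-03,
         4.60030391e+02],
       [-4.43667780e-01, -6.01711677e-01,  6.64155071e-01,
         1.06603420e+02],
       [ 3.97054892e-01,  5.32406486e-01,  7.47589958e-01,
        -1.66511886e+03],
       [ 0.00000000e+00,  0.00000000e+00,  0.00000000e+00,
         1.00000000e+00]])}
top {'fovy': 46.62469445137999, 'cx': 326.9872930623179, 'cy': 196.5564074024789, 'extrinsics': array([[ 1.15323401e-02, -9.99922395e-01,  4.71256898e-03,
        -5.19520726e+01],
       [ 9.93936509e-01,  1.19784324e-02,  1.09301109e-01,
        -5.39020678e+02],
       [-1.09349076e-01,  3.42349680e-03,  9.93997515e-01,
        -1.56611932e+03],
       [ 0.00000000e+00,  0.00000000e+00,  0.00000000e+00,
         1.00000000e+00]])}
wrist {'fovy': 60.360596346998086, 'cx': 317.71739731068106, 'cy': 193.3723054570113, 'extrinsics': array([[ 3.82082385e-01,  9.24127937e-01, -7.78802252e-04,
        -6.75131604e+02],
       [-8.78883800e-01,  3.63115
[... 214 characters left out ...]
0e+00]])}
{'time_s': 0.15, 'joints': array([-1.32747462,  0.42657434,  0.07389013,  1.60645333, -0.03409459,
        1.11083135, -0.0671003 ]), 'joint_vel': array([-0.00066555, -0.00317968,  0.00021059, -0.00410318,  0.00193366,
        0.00056314, -0.00072948]), 'joint_efforts': array([ 4.79281676e-03, -9.50316095e+01,  3.76404047e+00, -4.63772392e+01,
        1.93806610e-02,  7.58949638e-03,  5.43216424e-05]), 'tool_pos': array([258.31153302, 623.28679208, 247.78477114]), 'eef_rot': array([-3.14058969e+00,  8.20902219e-05,  2.74871040e+00]), 'contact_force': array([0.1226154 , 0.16442345, 1.13469883]), 'ft_torque': array([-0.06941749, -0.04329749,  0.03589942]), 'width': 85.47522447408785}
```

View pics/scene0.png

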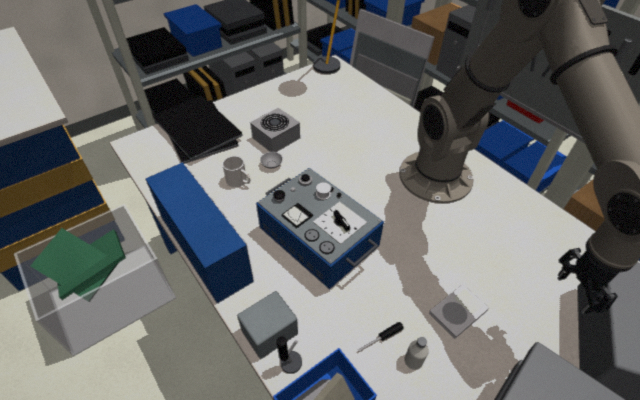

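View pics/top0.png

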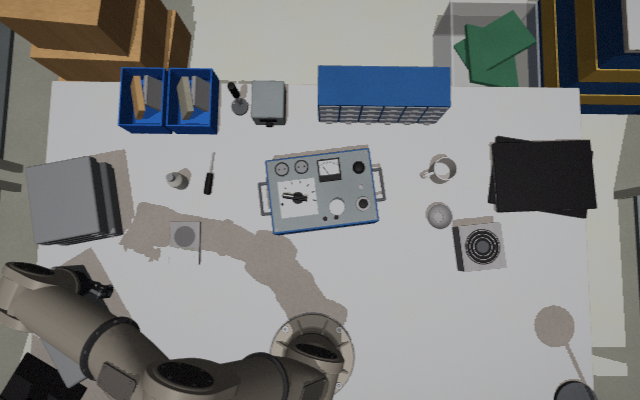

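View pics/wrist0.png

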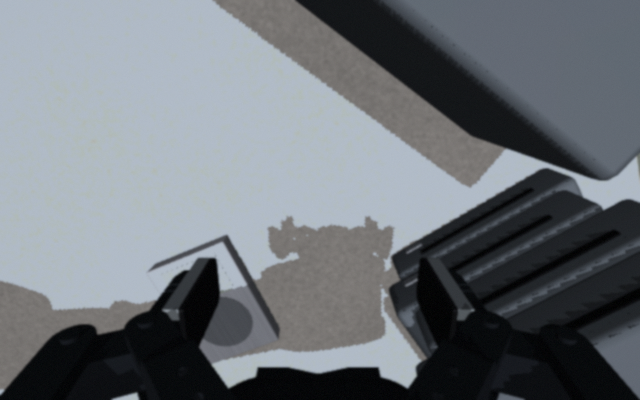

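```bash
python3 - <<'E'
import cv2
a=cv2.imread("pics/top0.png")[140:240,255:390];cv2.imwrite("pics/topc.png",cv2.resize(a,None,fx=5.9,fy=5.9,interpolation=2))
a=cv2.imread("pics/scene0.png")[160:295,250:390];cv2.imwrite("pics/scenec.png",cv2.resize(a,None,fx=4.4,fy=4.4,interpolation=2))
E
```

```text
(no output)
```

View pics/topc.png

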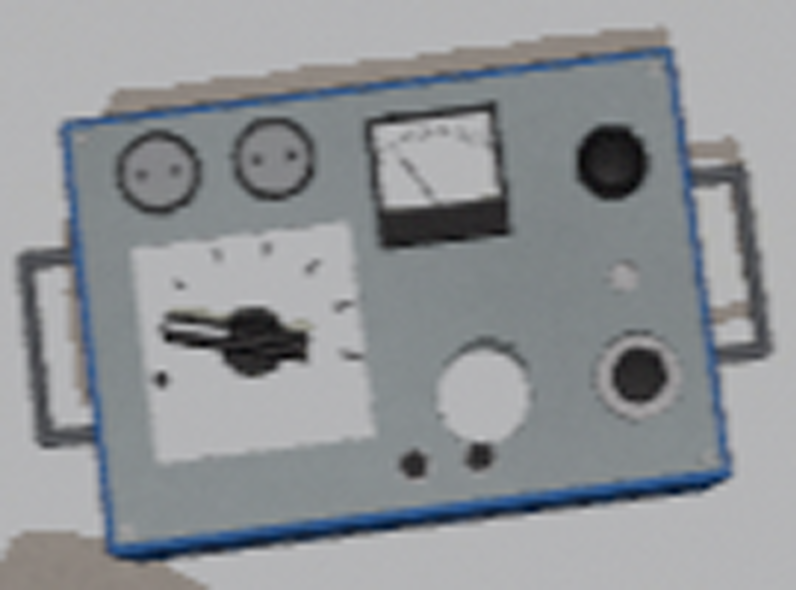

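View pics/scenec.png

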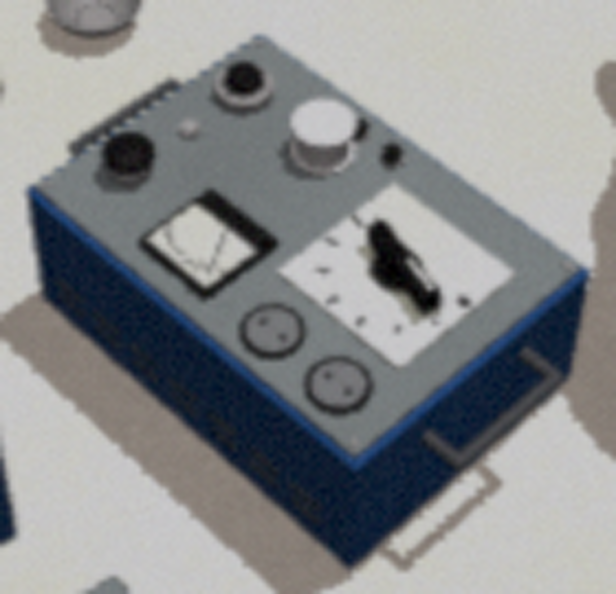

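```bash
cat > h.py <<'E'
import numpy as np, cv2
from scipy.optimize import least_squares
def K(p,h=400):
    f=h/2/np.tan(np.radians(p['fovy']/2)); return f
def proj(p,X):
    X=np.atleast_2d(X);E=np.asarray(p['extrinsics']);c=X@E[:3,:3].T+E[:3,3];f=K(p)
    return np.c_[p['cx']+f*c[:,0]/-c[:,2], p['cy']+f*-c[:,1]/-c[:,2]]
def tri(ps,uvs):
    r=lambda X:np.concatenate([(proj(p,X)[0]-u) for p,u in zip(ps,uvs)])
    s=least_squares(r,[700,100,100]);return s.x,np.abs(s.fun).max()
def T(pose,L):
    x,y,a=pose;L=np.atleast_2d(L).astype(float);c,s=np.cos(a),np.sin(a)
    return np.c_[x+c*L[:,0]-s*L[:,1],y+s*L[:,0]+c*L[:,1],L[:,2]]
def fit(obs,z=False,x0=(650,50,.1)):
    # obs: list of (p,uv,L)
    n=4 if z else 3
    r=lambda q:np.concatenate([proj(p,T(q[:3],np.array(L)+[0,0,q[3] if z else 0]))[0]-u for p,u,L in obs])
    s=least_squares(r,list(x0)+[0]*(n-3));return s.x,s.fun.reshape(-1,2)
E
python3 - <<'E'
from h import *
from bench import manip
pt=manip.camera_params("top");ps=manip.camera_params("scene")
d=np.radians
cx,cy=-15,78
mark=lambda a,r:(cx+r*np.cos(d(a)),cy+r*np.sin(d(a)),149)
M=[(cx+59,cy+59,149),(cx+59,cy-59,149),(cx-59,cy-59,149),(cx-59,cy+59,149),mark(105,53),(-60,-125,164),(55,-125,176),(120,170,146),(120,-170,146)]
t=[(133,247),(353,222),(377,437),(155,464),(161,379),(640,375),(612,160),(63,122),(670,50)]
s=[(400,367),(278,270),(395,185),(515,271),(463,302),(244,77),(129,152),(353,465),(32,190)]
to=[(np.array(a)+.5)/5.9-.5+[255,140] for a in t]; so=[(np.array(a)+.5)/4.4-.5+[250,160] for a in s]
for z in(0,1):
  for ob in([(pt,u,L) for u,L in zip(to,M)],[(ps,u,L) for u,L in zip(so,M)],[(pt,u,L) for u,L in zip(to,M)]+[(ps,u,L) for u,L in zip(so,M)]):
    q,r=fit(ob,z);print(q,np.abs(r).max(),r.round(1).tolist() if z else '')
for a,b,L in zip(to,so,M): X,e=tri([pt,ps],[a,b]);print(X.round(1),round(e,2),L)
E
```

```text
[ 5.46993542e+02 -2.70231457e+01  1.34062202e-01] 1.0480498258863804 
[ 5.46859021e+02 -2.52370188e+01  1.37348268e-01] 2.0399698744137424 
[ 5.46812046e+02 -2.62338539e+01  1.35535545e-01] 2.1560888119267645 
[ 5.48727555e+02 -2.67019616e+01  1.34075517e-01 -1.31863103e+01] 0.6226241977807376 [[0.3, 0.3], [-0.6, 0.1], [-0.3, -0.1], [0.6, -0.1], [0.4, -0.1], [-0.4, 0.2], [-0.1, 0.5], [-0.5, -0.2], [0.6, -0.5]]
[ 5.37661570e+02 -3.71992661e+01  1.39827759e-01 -1.86662791e+01] 1.0259795343574751 [[-0.1, -0.0], [0.2, 0.3], [-0.4, -0.1], [-0.3, 0.5], [-0.1, -0.0], [0.3, 1.0], [0.5, -1.0], [0.8, -0.2], [-1.0, -0.4]]
[ 5.46522565e+02 -2.67820780e+01  1.35825581e-01 -2.39345265e+00] 2.0937076798385306 [[-0.1, 0.6], [-0.7, 0.3], [-0.3, 0.4], [0.4, 0.4], [0.2, 0.4], [-0.1, 0.5], [0.2, 0.5], [-1.0, -0.1], [0.8, -0.7], [-0.2, 0.5], [-0.2, 0.3], [-0.3, -0.2], [0.1, 0.7], [0.2, 0.3], [-0.0, 0.4], [-0.2, -1.5], [0.4, 0.7], [-2.1, -0.8]]
[572.2 115.  149.9] 0.27 (44, 137, 149)
[587.4  -3.4 147.1] 0.4 (44, 19, 149)
[471.  -18.  146.1] 0.4 (-74, 19, 149)
[455.8  99.5 151.4] 0.08 (-74, 137, 149)
[501.6  97.6 149.1] 0.02 (np.float64(-28.717409390433605), np.float64(129.1940687933206), 149)
[ 504.9 -158.4  164.5] 0.17 (-60, -125, 164)
[ 619.5 -142.2  168.7] 0.38 (55, -125, 176)
[641.9 154.9 143.4] 0.08 (120, 170, 146)
[ 685.2 -175.3  141.4] 0.57 (120, -170, 146)
```

```bash
cat >> h.py <<'E'
from scipy.spatial.transform import Rotation as Rot
POSE=(546.9,-26.4,0.1357)
DC=T(POSE,(-15,78,149))[0]
ST=T(POSE,(-60,-125,164))[0]
def tool(th_deg,r,off,z,add):
    """tool pose whose centre lies in handle frame (handle at world angle th) at x=r,y=off"""
    t=np.radians(th_deg);u=np.array([np.cos(t),np.sin(t)]);v=np.array([-u[1],u[0]])
    p=DC[:2]+r*u+off*v
    y=np.radians(th_deg+add); y=(y+np.pi)%(2*np.pi)-np.pi
    return [p[0],p[1],z],[np.pi,0,y]
E
python3 - <<'E'
from h import *
from bench import manip
print(DC,ST)
o=manip.get_obs();p=manip.camera_params("wrist");E=p['extrinsics']
Rt=Rot.from_euler('xyz',o['eef_rot']).as_matrix()
C=-E[:3,:3].T@E[:3,3];ax=-E[2,:3]
print("cam in tool",Rt.T@(C-o['tool_pos']),"axis",Rt.T@ax, "right",Rt.T@E[0,:3])
off=np.degrees(POSE[2])
for add in(-90,90,0,180):
  for th in np.arange(75,-50,-15)+off:
    P=tool(th,36,25,177,add);q=manip.inverse_kinematics(*P);print(add,round(th),None if q is None else np.round(q,2))
E
```

```text
[521.48575198  48.85367763 149.        ] [ 504.3620761  -158.36789394  164.        ]
cam in tool [  78.36715358    0.56897518 -126.36956347] axis [-3.09278054e-01  6.31759622e-04  9.50971443e-01] right [ 8.30037987e-04  9.99999578e-01 -3.94382843e-04]
-90 83 [-0.97  0.31  0.81  2.08 -0.29  0.86 -1.69]
-90 68 [-0.97  0.34  0.82  2.06 -0.32  0.88 -1.93]
-90 53 [-1.2   0.57  1.22  2.04 -0.65  0.99 -1.86]
-90 38 [-1.17  0.59  1.22  2.02 -0.67  1.01 -2.1 ]
-90 23 [-1.15  0.62  1.22  2.   -0.69  1.02 -2.34]
-90 8 [-1.12  0.63  1.22  1.98 -0.7   1.04 -2.58]
-90 -7 [ 0.56  0.52 -1.02  1.88  0.51  1.04  2.33]
-90 -22 [-0.35  0.33  0.17  1.93 -0.07  0.89  2.6 ]
-90 -37 [-0.39  0.33  0.23  1.93 -0.1   0.89  2.39]
90 83 [-0.66  0.25  0.42  2.06 -0.13  0.85  1.28]
90 68 [-0.68  0.27  0.45  2.04 -0.15  0.86  1.04]
90 53 [-0.7   0.3   0.48  2.02 -0.18  0.87  0.8 ]
90 38 [-0.71  0.32  0.52  2.   -0.2   0.87  0.57]
90 23 [-0.73  0.34  0.56  1.98 -0.23  0.88  0.35]
90 8 [-0.74  0.36  0.6   1.96 -0.26  0.89  0.13]
90 -7 [-0.75  0.38  0.64  1.95 -0.29  0.9  -0.09]
90 -22 [-0.76  0.39  0.68  1.95 -0.31  
[... 264 characters left out ...]
[-0.85  0.37  0.72  1.99 -0.31  0.89 -1.14]
0 8 [-0.87  0.41  0.78  1.97 -0.36  0.91 -1.34]
0 -7 [-0.9   0.44  0.85  1.96 -0.41  0.92 -1.54]
0 -22 [-0.88  0.45  0.86  1.96 -0.42  0.93 -1.77]
0 -37 [-1.05  0.65  1.21  1.96 -0.71  1.05 -1.73]
180 83 [ 0.55  0.41 -1.02  2.    0.42  0.96  2.33]
180 68 [-0.43  0.26  0.16  2.03 -0.05  0.86  2.5 ]
180 53 [-0.47  0.28  0.2   2.01 -0.07  0.87  2.26]
180 38 [-0.49  0.29  0.24  1.99 -0.09  0.87  2.03]
180 23 [-0.51  0.31  0.28  1.97 -0.11  0.88  1.8 ]
180 8 [-0.54  0.33  0.35  1.95 -0.14  0.88  1.59]
180 -7 [-0.58  0.34  0.42  1.95 -0.18  0.89  1.38]
180 -22 [-0.6   0.36  0.48  1.94 -0.21  0.89  1.16]
180 -37 [-0.62  0.36  0.53  1.94 -0.23  0.89  0.95]
```

```bash
python3 - <<'E'
from h import *
from bench import manip
import time
manip.set_gripper(0)
for i,(th,off,z) in enumerate([(82.8,30,270),(82.8,60,270)]):
    P=tool(th,15,off,z,90)
    (manip.move_pose if i==0 else manip.line_to)(*( P if i==0 else [P[0]]))
    manip.dwell(.3)
    p=manip.camera_params("wrist");im=manip.snapshot("wrist")
    np.save(f"pics/w{i+1}.npy",p,allow_pickle=True);cv2.imwrite(f"pics/w{i+1}.png",im)
o=manip.get_obs();print(o['time_s'],o['tool_pos'],o['contact_force'],o['width'])
E
```

```text
4.1333 [464.06180628  71.18405918 269.91193241] [ 0.24814931 -0.55142982 -0.60036724] 0.48304877948282954
```

View pics/w1.png

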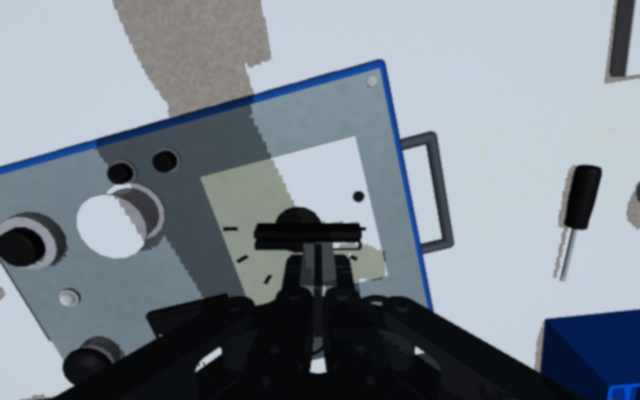

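View pics/w2.png

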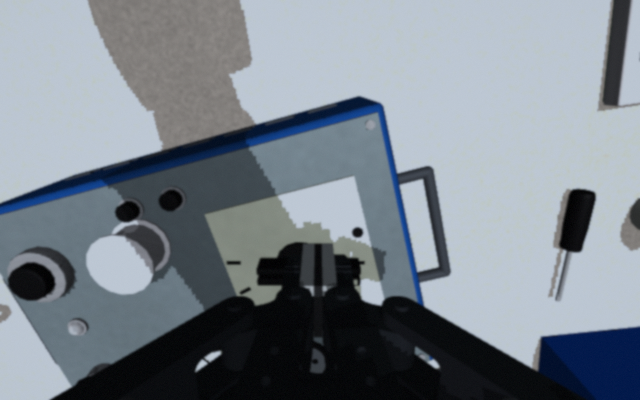

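```bash
python3 - <<'E'
from h import *
from bench import manip
for i,(th,r,off,z) in enumerate([(82.8,-10,-45,270),(82.8,-40,-80,270)]):
    P=tool(th,r,off,z,90)
    manip.line_to(P[0],rate=200)
    manip.dwell(.3)
    p=manip.camera_params("wrist");im=manip.snapshot("wrist")
    np.save(f"pics/w{i+3}.npy",p,allow_pickle=True);cv2.imwrite(f"pics/w{i+3}.png",im)
    cv2.imwrite(f"pics/w{i+3}c.png",cv2.resize(im[0:330,60:500],None,fx=1.8,fy=1.8,interpolation=2))
print(manip.get_obs()['time_s'])
E
```

```text
5.9083
```

View pics/w3c.png

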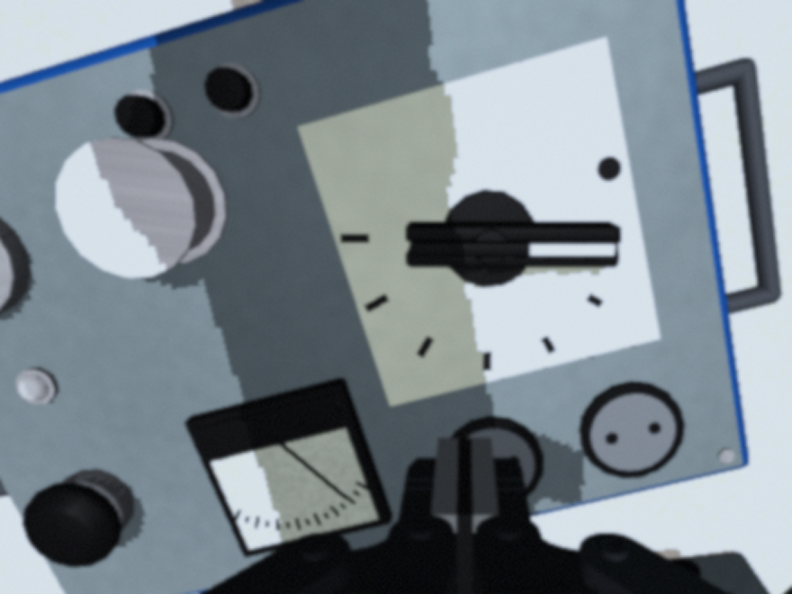

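View pics/w4c.png

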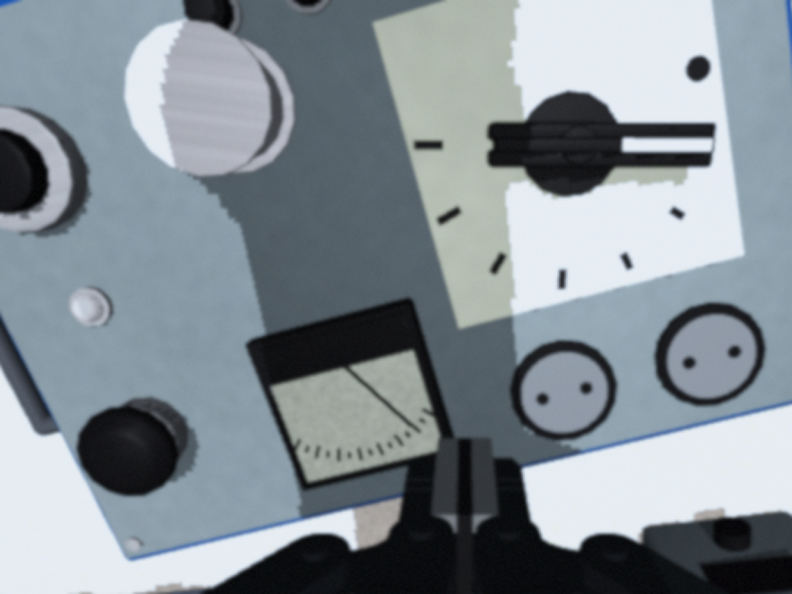

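```bash
python3 - <<'E'
from h import *
d=np.radians
cx,cy=-15,78
mark=lambda a,r:(cx+r*np.cos(d(a)),cy+r*np.sin(d(a)),149)
FR,FL,BL,BR=(-74,19,149),(-74,137,149),(44,137,149),(44,19,149)
D=mark(105,53);S5=mark(-45,50)
ob={3:[((299,126),FR),((607,38),FL),((660,338),BL),((390,405),BR),((609,168),D),((425,346),S5)],
4:[((374,22),FR),((745,255),BL),((459,327),BR),((698,69),D),((498,264),S5)]}
allo=[]
for i in(3,4):
    p=np.load(f"pics/w{i}.npy",allow_pickle=True).item()
    o=[(p,(np.array(u)+.5)/1.8-.5+[60,0],L) for u,L in ob[i]];allo+=o
    q,r=fit(o);print(q,r.round(1).tolist())
for z in (0,1):
    q,r=fit(allo,z);print(q,np.abs(r).max()); print(T(q[:3],[(-15,78,149)]),T(q[:3],[(-60,-125,164)]))
for a,b in((0,6),(2,7),(3,8),(4,9),(5,10)):print(tri([allo[a][0],allo[b][0]],[allo[a][1],allo[b][1]]),allo[a][2])
E
```

```text
[ 5.47784057e+02 -2.60946354e+01  1.35322961e-01] [[-0.5, 0.3], [-0.2, -0.1], [-0.3, 0.6], [-0.1, 0.4], [-0.2, 0.8], [1.3, -2.1]]
[ 5.47951474e+02 -2.59235907e+01  1.36364797e-01] [[-0.2, 0.7], [-1.0, 0.3], [0.0, 0.8], [-0.2, 0.5], [1.4, -2.7]]
[ 5.47875915e+02 -2.60085243e+01  1.35953766e-01] 2.7436370125555527
[[522.4425712   49.23870163 149.        ]] [[ 505.37148158 -157.98720867  164.        ]]
[ 5.47825720e+02 -2.60819516e+01  1.35945341e-01  8.22370829e-01] 2.603000044832129
[[522.3930098   49.16548861 149.        ]] [[ 505.32017438 -158.06027786  164.        ]]
(array([471.70023102, -16.93136027, 148.97862073]), np.float64(0.04232665748344289)) (-74, 19, 149)
(array([572.15691882, 115.52728332, 150.72888431]), np.float64(0.30881597149709705)) (44, 137, 149)
(array([588.0586614 ,  -1.02289418, 149.9979073 ]), np.float64(0.006266478984230162)) (44, 19, 149)
(array([501.51798661,  98.33828505, 148.6877875 ]), np.float64(0.14383743729024445)) (np.float64(-28.717409390433605), np.float64(129.1940687933206), 149)
(array([564.13732472,  17.7496478 , 148.24503125]), np.float64(0.19465726243214476)) (np.float64(20.355339059327378), np.float64(42.64466094067263), 149)
```

```bash
sed -i 's/^POSE=.*/POSE=(547.85,-26.05,0.1359)/' h.py; cat >> h.py <<'E'
TH1=75+np.degrees(POSE[2])
def st(m,tag=''):
    o=m.get_obs();print(tag,round(o['time_s'],2),o['tool_pos'].round(1),o['contact_force'].round(1))
    return o
E
python3 - <<'E'
from h import *
from bench import manip
print(DC,ST,TH1)
P=tool(TH1,36,27,270,90);manip.line_to(P[0],rate=200,attitude=P[1]);st(manip)
P=tool(TH1,36,27,177,90);print(manip.line_to(P[0],rate=100,f_stop=15));st(manip)
p=manip.camera_params("wrist");np.save("pics/w5.npy",p,allow_pickle=True)
cv2.imwrite("pics/w5.png",manip.snapshot("wrist"))
for dth in (0,8,16,23):
    P=tool(TH1-dth,36,18.5,177,90);print(manip.line_to(P[0],rate=25,attitude=P[1],f_stop=25));st(manip,dth)
manip.dwell(.3);st(manip)
cv2.imwrite("pics/w6.png",manip.snapshot("wrist"))
t=manip.snapshot("top")[140:240,255:390];cv2.imwrite("pics/t6.png",cv2.resize(t,None,fx=5.9,fy=5.9,interpolation=2))
E
```

```text
[522.42070175  49.19859328 149.        ] [ 505.33847053 -158.02639888  164.        ] 82.78649643582789
 6.71 [500.7  87.8 270.2] [-0.3 -0.7 -0.8]
False
 7.79 [500.5  88.3 177.5] [-0.4  0.4 -0.5]
False
0 8.33 [508.5  87.4 177. ] [-5.4  2.2  3.2]
False
8 8.71 [514.2  88.8 177. ] [-0.3  0.  -0.3]
False
16 9.08 [519.6  89.5 177. ] [-0.1  0.4  0.3]
False
23 9.43 [524.4  89.6 177. ] [-0.3 -0.4 -0.1]
 9.73 [524.5  89.6 177. ] [ 0.6  0.6 -0.1]
```

View pics/w5.png

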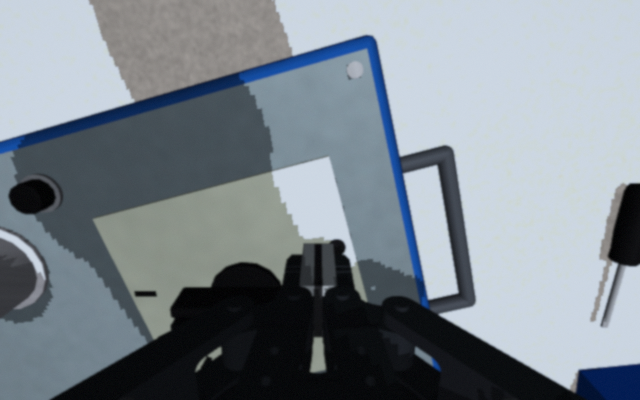

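View pics/w6.png

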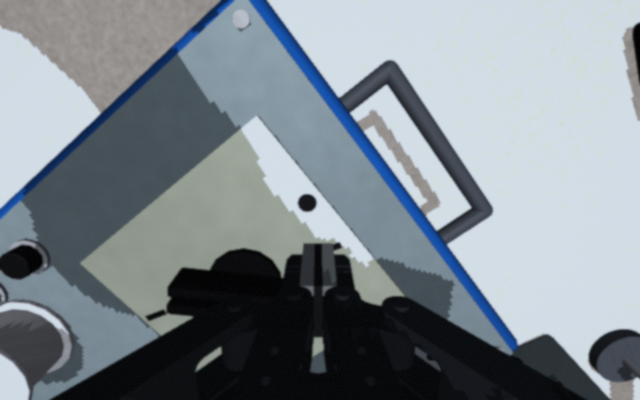

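View pics/t6.png

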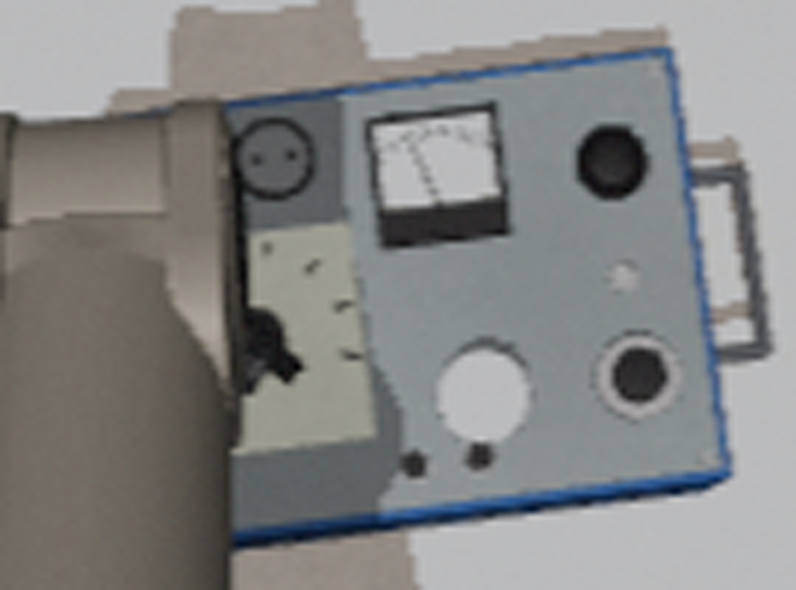

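```bash
python3 - <<'E'
import cv2,numpy as np
a=cv2.imread("pics/w5.png")[220:350,120:360];b=cv2.imread("pics/w6.png")[220:350,120:360]
g=lambda a:(255*(a/255.)**.5).astype('uint8')
cv2.imwrite("pics/cmp.png",cv2.resize(np.vstack([g(a),g(b)]),None,fx=2.2,fy=2.2,interpolation=2))
E
```

```text
(no output)
```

View pics/cmp.png

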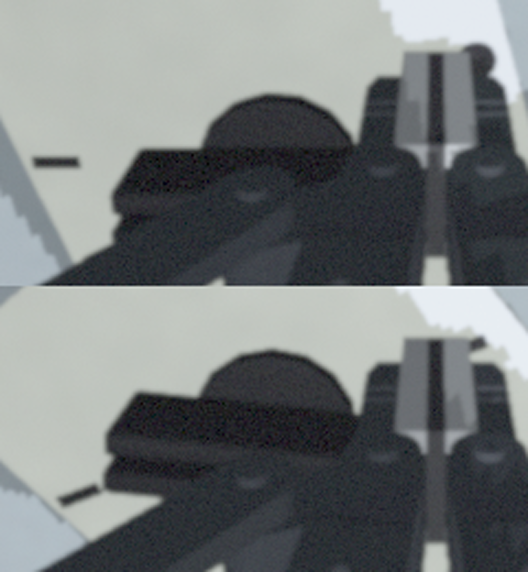

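```bash
python3 - <<'E'
from h import *
from bench import manip
g=lambda a:(255*(a/255.)**.5).astype('uint8')
ims=[]
for k in (1,2):
  for dth in (0,7,14,22):
    P=tool(TH1-30*k-dth,36,18.5,177,90);s=manip.line_to(P[0],rate=25,attitude=P[1],f_stop=25);st(manip,(dth,s))
    if s: break
  manip.dwell(.4);st(manip)
  ims.append(g(manip.snapshot("wrist")[200:350,120:360]))
cv2.imwrite("pics/w7.png",cv2.resize(np.vstack(ims),None,fx=2,fy=2,interpolation=2))
t=manip.snapshot("top")[140:240,255:390];cv2.imwrite("pics/t7.png",cv2.resize(t,None,fx=5.9,fy=5.9,interpolation=2))
E
```

```text
(0, False) 10.18 [529.   89.2 176.8] [-4.3  0.9  1.3]
(7, False) 10.53 [534.2  87.9 176.9] [-0.9  1.  -1. ]
(14, False) 10.88 [539.1  86.1 177.1] [-0.1  0.2 -0. ]
(22, False) 11.26 [543.8  83.5 177. ] [-0.4 -0.3  0.8]
 11.66 [543.8  83.5 177. ] [-0.1  0.2  0.2]
(0, False) 12.08 [548.4  80.3 176.9] [-0.7 -0.2  0. ]
(7, False) 12.43 [551.9  76.9 176.9] [-1.1  2.3  0.5]
(14, False) 12.78 [555.2  72.8 177. ] [ 0.5 -0.5 -1.3]
(22, False) 13.16 [558.1  68.2 177. ] [-0.3  0.   0.7]
 13.56 [558.2  68.2 177. ] [-0.2  0.  -1.3]
```

View pics/w7.png

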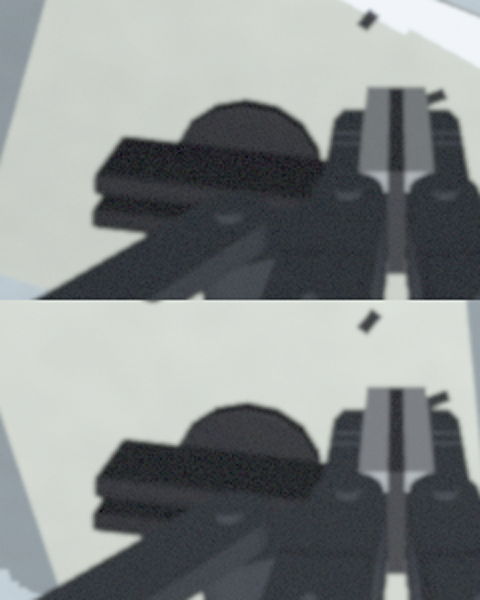

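View pics/t7.png

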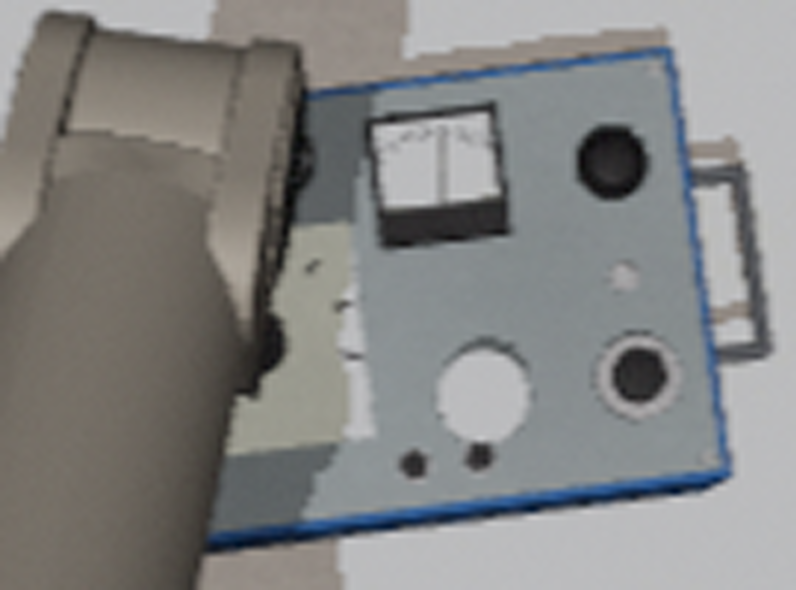

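```bash
python3 - <<'E'
from h import *
from bench import manip
k=3
for dth in (0,7,14,21):
    P=tool(TH1-30*k-dth,36,18.5,177,90);s=manip.line_to(P[0],rate=25,attitude=P[1],f_stop=25);st(manip,(dth,s))
    if s: break
manip.dwell(.4);st(manip)
P=tool(TH1-30*k-21,36,32,177,90);manip.line_to(P[0],rate=60)
P[0][2]=290;manip.line_to(P[0],rate=150);st(manip)
P=tool(TH1-30*k-30,-10,-45,290,90);manip.line_to(P[0],rate=150,attitude=P[1])
manip.dwell(.2);st(manip)
cv2.imwrite("pics/w8.png",manip.snapshot("wrist"))
t=manip.snapshot("top")[140:240,255:390];cv2.imwrite("pics/t8.png",cv2.resize(t,None,fx=5.9,fy=5.9,interpolation=2))
E
```

```text
(0, False) 14.03 [560.4  63.1 176.9] [0.  0.2 0.5]
(7, False) 14.38 [561.8  58.6 177. ] [-0.6  2.2 -0.5]
(14, False) 14.73 [562.6  53.2 177. ] [0.1 0.1 0.3]
(21, False) 15.08 [562.8  48.5 177. ] [-0.2 -0.6 -0.1]
 15.48 [562.9  48.5 177. ] [ 0.8 -0.2  0.1]
 16.76 [568.8  60.5 289.2] [ 0.8  0.6 -1. ]
 17.72 [487.6  19.5 289.9] [-0.4 -0.3  0.6]
```

View pics/w8.png

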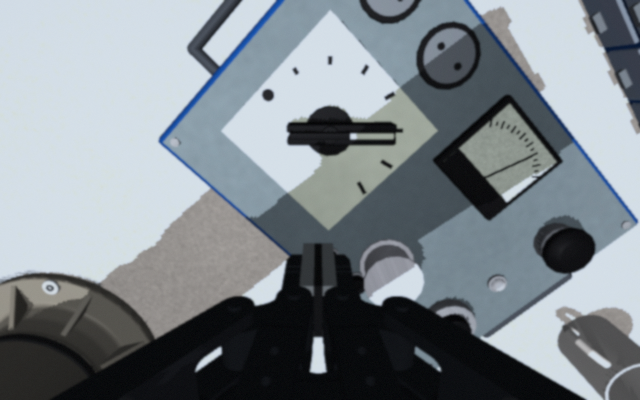

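View pics/t8.png

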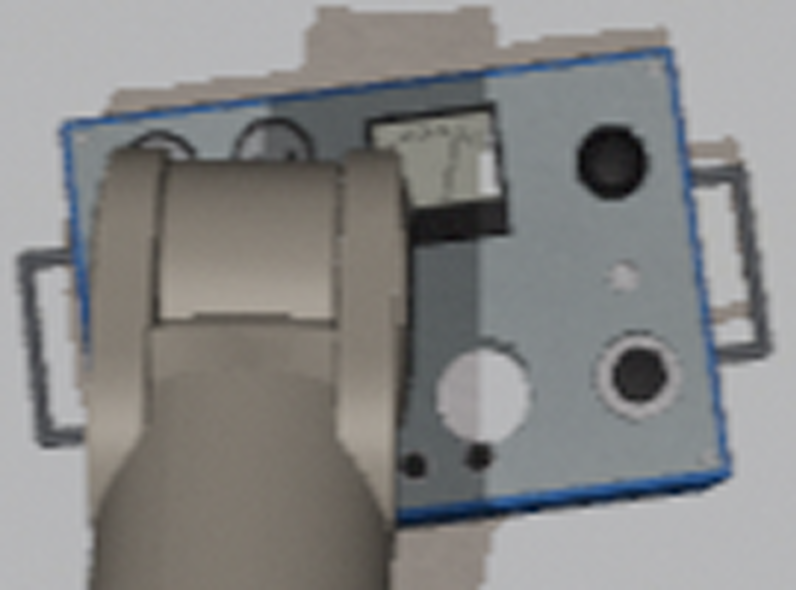

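```bash
python3 - <<'E'
from h import *
from bench import manip
att=[np.pi,0,POSE[2]+np.pi/2]
manip.line_to([ST[0],ST[1],290],rate=200,attitude=att);manip.dwell(.2);st(manip)
cv2.imwrite("pics/w9.png",manip.snapshot("wrist"))
manip.line_to([ST[0],ST[1],195],rate=120);manip.dwell(.2);st(manip)
cv2.imwrite("pics/w10.png",manip.snapshot("wrist"))
s=cv2.resize(manip.snapshot("scene")[120:295,220:420],None,fx=3.2,fy=3.2,interpolation=2);cv2.imwrite("pics/s10.png",s)
E
```

```text
19.19 [ 505.5 -157.3  290. ] [ 0.9 -0.8 -0.5]
 20.38 [ 505.7 -157.9  195.5] [-0.5 -0.8 -1. ]
```

View pics/w10.png

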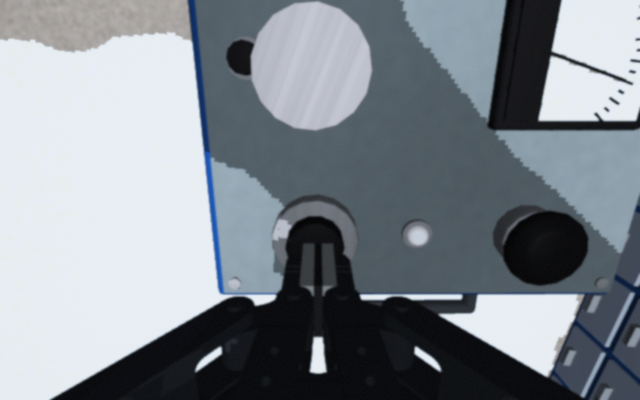

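View pics/s10.png

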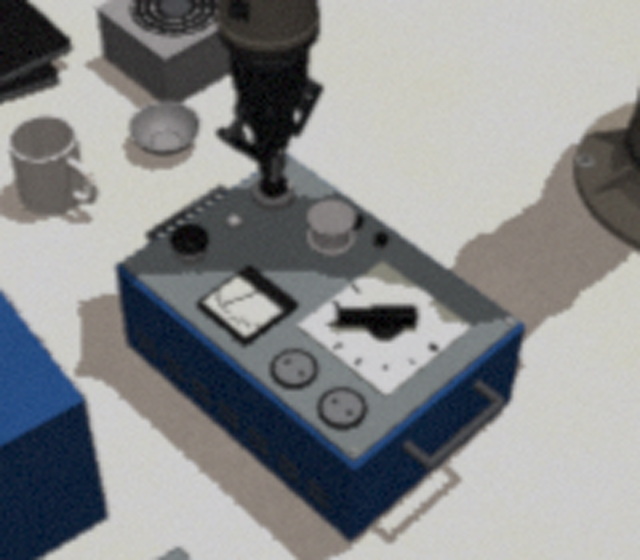

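```bash
python3 - <<'E'
from h import *
from bench import manip
for z in (182,180,178,176.5,175.5,174.5,173.5):
    s=manip.line_to([ST[0],ST[1],z],rate=15,f_stop=14);manip.dwell(.1);st(manip,(z,s))
    if s:break
manip.dwell(.2);st(manip)
manip.line_to([ST[0],ST[1],200],rate=50);st(manip)
manip.line_to([ST[0],ST[1],320],rate=150);manip.dwell(.3);st(manip)
cv2.imwrite("pics/w11.png",manip.snapshot("wrist"))
s=cv2.resize(manip.snapshot("scene")[120:295,220:420],None,fx=3.2,fy=3.2,interpolation=2);cv2.imwrite("pics/s11.png",s)
E
```

```text
(182, False) 21.6 [ 505.3 -158.   182.1] [-1.2  1.1  2.3]
(180, False) 21.98 [ 505.4 -158.1  180. ] [-1.2  0.3  4.3]
(178, True) 22.29 [ 505.5 -158.1  178.9] [-5.4  2.4 19. ]
 22.49 [ 505.5 -158.1  178.9] [-5.8  2.5 19. ]
 23.07 [ 505.3 -157.8  200. ] [-0.6  1.  -0.2]
 24.32 [ 505.2 -158.1  319.6] [ 0.5 -0.8 -0.1]
```

View pics/w11.png

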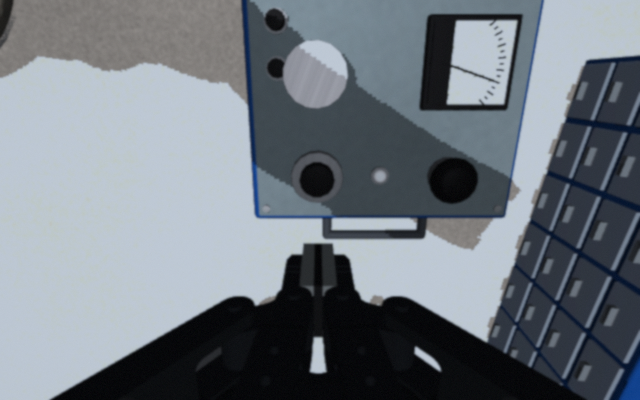

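View pics/s11.png

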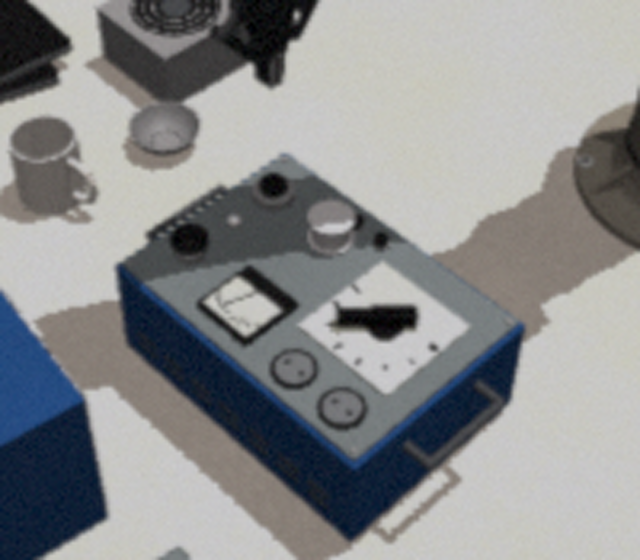

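```bash
python3 - <<'E'
from bench import manip
manip.job_done()
E
```

```text
the job is handed in; nothing more can be done
```

I set the selector to step five, pressed the start button fully in and let it go, then handed the job in. About 24.3 s of the 64 s were used. `job_done` reports no verdict, so this rests on my own checks.

- **Locating:** I fitted the transformer's pose from the top, scene and wrist cameras. They agreed to about 1–2 mm, and the measured dial-plate height was 148–151 mm against the given 149 mm. One point disagreed slightly: the step-five stroke measured 52 mm from the axis instead of 50 mm, but its angle was right.
- **Selector:** The handle started on step one. I pushed its trailing flank only, with the gripper shut, for four clicks. Forces read during the pushes stayed around 6 N or less. The wrist picture afterwards shows the handle on the fifth stroke, with four strokes between it and the dot and two beyond. The scene picture taken after the button press shows the handle unchanged.
- **Meter needle:** It had moved about 36 degrees after three clicks, which matches 12 degrees per click. I did not measure its angle after the fourth.
- **Start button:** The force rose from 2.3 to 4.3 N over 2 mm, then hit a hard stop at 19 N. That fits the 6 mm travel and 5 N given. The stop came about 4 mm higher than a 17 mm fingertip would give, so the shut fingertips reach about 21 mm ahead of the TCP.
- **At the end:** The fingers were well clear, with the TCP at 320 mm and about zero force. The last pictures show the start button out again and the stop button untouched. The solder reel, dish, mug and power unit, where in view, had not visibly moved. I did not re-check the disk drive, screwdriver and bottle afterwards, but the arm never worked near them.

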